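# Catch the gravity shuttle with the lacquered caps

### The arm

A 7-joint arm with a two-finger parallel gripper is mounted at the origin on the work surface. World frame = base frame: x ahead of the robot, y to its left, z up, the work surface at z = 0. Lengths are in m, angles in rad, forces in N, time in s.
With the tool pointing down it reaches from about 0.35 to 0.9 m from the base axis. Payload 19.9 kg.
Tool frame: the origin (TCP) lies at the very end of the fingers, on their centre line; the grasp point (between the pads) lies 19 mm behind it; z points along the fingers, y is the direction in which the jaws open and shut (so a half turn about z gives the same grasp; the last joint's range is limited). The gripper opens to 85 mm and grips with 20 to 120 N. Pads are 22 mm wide; open, the fingers measure 114 mm over their backs; the gripper's body (76 mm by 85 mm) begins 54 mm behind the grasp point. The pads swing forward as they close: fully open they stand 13 mm farther back than shut.
Start: joints at [-1.373, 0.417, -0.01, 1.614, 0.005, 1.111, -0.053], TCP at [0.148, 0.607, 0.231] pointing down, gripper open.
Joint ranges: [-2.81, 2.81], [-0.39, 2.02], [-1.27, 1.25], [0.06, 2.57], [-1.19, 4.33], [0.19, 2], [-2.82, 2.82]. Speed limits (rad/s): [1.89, 1.89, 2.39, 2.39, 3.01, 3.01, 3.01].

### API

Orientations are given as a unit quaternion [x, y, z, w].
In Python, from workcell import arm gives the robot as it stands.
- The arm moves only by the shell command python3 -m crank 'ROWS' [OPENING] [FORCE]. ROWS is JSON, a list of rows, each an object of numbers: "tx", "ty", "tz": the shift along the tool's x, y, z in mm; "wx", "wy", "wz": the turn, a rotation vector about the tool's x, y, z in rad. A call has 1 to 20 rows; each row is the pose to reach, as a shift and turn from the pose measured when the call began, along the tool's axes at that moment; what a row does not reach only later rows make up. A row lasts 1/12 s, in which the tool goes at most 41.7 mm and 7.16 degrees, less where a joint would pass 70% of its speed; a pose out of reach is approached as far as the arm can. A call with a gripper value outside its range is refused whole. OPENING is the opening, from 0 (shut) to 1 (fully open), set as the call begins (- or left out, the last holds). The fingers move at their own pace and stop on an object; FORCE is the grip in N (left out, the last holds). Time passes only in rows, so rows that repeat a pose let the fingers close. It gives the time, the measured TCP pose, the force and the opening at its end, in the units of the state.
- arm.get_state(): the state, without advancing time (a new reading comes with each control period).
- arm.read_camera(name): name is "side" or "top" or "wrist"; returns a dict with "image" (420x560x3 uint8, red, green, blue), "intrinsics" (3x3 intrinsics, pixels), "D" ([k1, k2, p1, p2, k3] as OpenCV has them; the pictures are not rectified), "world_to_cam" (4x4, takes a point from world to camera coordinates). Camera axes: x right, y down, z forward; pixel columns grow to the right and rows downward; lengths in m; the calibration is good to about 2 mm. A picture is of the moment at which its call begins. There is no depth.
- arm.close_job(): hands the job in, once; it reports no verdict.
The state is a dict: "t": time; "q": joint angles; "qd": joint speeds; "joint_efforts": joint torques, N m; "position": TCP position; "ee_rot": TCP orientation; "wrist_force": force on the tool from outside, world axes, zero at the start; "ft_torque": the same for the moment, N m; "grip_width": finger opening in m.
Only numpy, scipy, OpenCV 4.12 (cv2) and the standard library are available. Lean on these libraries where they do the work, as an engineer would, in place of code of your own. Each camera call takes 0.05 s, during which the arm holds its last target. There are 200 camera calls.

### The job

On the little gravity track, pull the red bolt knob back so that the shuttle with the two standing black caps rolls away, and let it run freely, untouched, past the yellow line. Then catch it softly at its orange plate, bring it to a standstill and keep it still for a second before its front edge reaches the red line, and after that ease it down onto the rubber end buffer and let go. The caps must stay standing on the shuttle without rocking, the shuttle must not slam into the buffer, and the other things on the bench stay where they are.

Things in the scene. Friction and masses are not known exactly. Their poses are not given: they have to be found in the camera images.
- track: Fixed gravity track, two aluminium bars with grey rollers, 650 mm long, 82 mm wide, sloping down towards its own -y by 24 mm per metre. Origin on the table at its middle, z up; x points away from the robot (yaw within 0.25 rad). The shuttle waits at the +y end; at the -y end is a black rubber buffer, top 70 mm above the table. The bolt's grey housing stands on the -x side.
- yellow_line (a point): Middle of the yellow line across both bars, at track y = +85 mm, at the height of the shuttle's bed top when its front edge is there. The edge is at the line when the shuttle's origin is at track y = +160 mm.
- red_line (a point): The same for the red line, at track y = -205 mm: the shuttle's front edge is there when its origin is at track y = -130 mm.
- buffer (a point): Middle of the uphill face of the rubber end buffer, at track y = -235 mm, 30 mm beyond the red line; the shuttle's front edge stops here.
- shuttle: Blue wheeled shuttle that rides only along the track, axes parallel to the track's, bed level. Origin: centre of the bed's top face, at the start at track (0, +260, 78) mm, at the buffer (0, -160, 68) mm after 420 mm of travel. Bed 90 (x) by 150 (y) by 12 mm; front edge 75 mm towards -y of the origin. Only the bolt holds it at the start, only the buffer at the end.
- plate (a point): Middle of the top edge of the front face of the orange catch plate, upright on the shuttle's bed: 60 mm wide (x), 12 mm thick, 80 mm tall, front face 72 mm towards -y of the shuttle's origin. Shuttle mass 0.52 kg nominal (true 20 % less to 30 % more) plus caps, drag 0.80 N s/m, friction 0.01 N: time constant about 0.75 s, free speed rising to about 0.165 m/s (0.13 to 0.21).
- bolt (a joint): Travel of the release bolt in m: 0 closed (its 12 mm steel bar lies across a front corner of the bed, 15 mm over), up to 0.030 pulled back towards the track's -x. The shuttle is free from about 0.016. It stays where it is left; friction 1.5 N plus 4 N s/m.
- bolt_knob (a point): Top centre of the upright red knob on the bolt: 22 mm diameter, 39 mm tall above the bar, top 116 mm above the table; at the start at track x = -80, y = +178.5 mm. It moves with the bolt. 39 mm are free in x between the knob and the orange plate; the bed (top at 78 mm) lies beside it.
- cap_a: Black lacquered cap standing upright on a round foot of 17 mm diameter on the shuttle's bed: 32 mm diameter, 90 mm tall, 40 g, origin at the centre of its foot, z up. It topples if tilted by about 0.17 rad and rocks if the shuttle is stopped hard. About 35 mm uphill of the shuttle's origin, 23 mm towards -x.
- cap_b: A second cap like cap_a, 23 mm towards +x of the shuttle's middle.
- foam_tray: Bystander: white foam tray 110 x 300 x 30 mm with black caps in it, beyond the track. Origin at the centre of its underside.
- solvent_pot: Bystander: steel pot with yellow label, 108 mm diameter, 124 mm tall, beyond the track. Origin at the centre of its underside.
- swab_jar: Bystander: small white jar with blue lid, 56 mm diameter, 70 mm tall, on the robot's side, right. Origin at the centre of its underside.
- brush: Bystander: small brush lying on the robot's side of the track, right. Origin under its middle.
Mind the look-alikes: they are no part of the job. Leave any blue look-alike of the cap_a alone.

How it is judged:
By the outcome, as a careful person would: the job done as asked, in the order asked, and still so for the second after the job is handed in, with the robot touching nothing.
It also fails if it takes over 45 s, if anything falls off the work surface, if the arm or the gripper's body presses on something with over 40 N, if the wrist force passes 120 N, or if a joint passes its speed limit or range.

## Working session

There is one attempt and no reset: what is moved stays moved. The work goes in short steps, Python scripts to look and compute and a shell command to move; the robot and the scene stay as the last step left them, time stands still between calls to the robot, and variables do not carry over. Pictures are saved under pics/ and viewed, about 8 in all and at most 12, crops included, and the job is handed in when it is done.

```bash
mkdir -p pics; ls; python3 - <<'E'
from workcell import arm
import cv2,json,pickle
s=arm.get_state(); print({k:s[k] for k in('t','q','position','ee_rot','wrist_force','grip_width')})
d={}
for n in('side','top'):
    c=arm.read_camera(n); d[n]=c; cv2.imwrite(f'pics/{n}0.png',c['image'][:,:,::-1])
    print(n,c['intrinsics'],c['D'],c['world_to_cam'])
pickle.dump(d,open('cams.pkl','wb'))
E
```

```text
pics
{'t': 0.0, 'q': array([-1.37349977,  0.41798939, -0.0103524 ,  1.61419395,  0.00471437,
        1.11074318, -0.05295976]), 'position': array([0.14773205, 0.60690477, 0.23064213]), 'ee_rot': array([ 1.19065065e-01,  9.92886238e-01, -6.53995862e-04, -3.38379160e-05]), 'wrist_force': array([ 0.61235646, -0.1332358 ,  0.40493676]), 'grip_width': 0.0854062405155129}
side [[473.85500105   0.         282.48348769]
 [  0.         473.85500105 205.91528191]
 [  0.           0.           1.        ]] [0.05536986 0.         0.         0.         0.        ] [[-0.9991569  -0.03257284  0.02498989  0.55166834]
 [-0.03862853  0.5397386  -0.84094595  0.14861908]
 [ 0.01390399 -0.84120227 -0.54054178  1.29500941]
 [ 0.          0.          0.          1.        ]]
top [[416.76705658   0.         271.76799943]
 [  0.         416.76705658 213.76787028]
 [  0.           0.           1.        ]] [-0.10054947  0.          0.          0.          0.        ] [[ 0.01481078 -0.99988567  0.00304637 -0.03696889]
 [-0.9961728  -0.01501812 -0.08610582  0.58950729]
 [ 0.08614173 -0.00175941 -0.99628134  1.0740776 ]
 [ 0.          0.          0.          1.        ]]
```

View pics/top0.png

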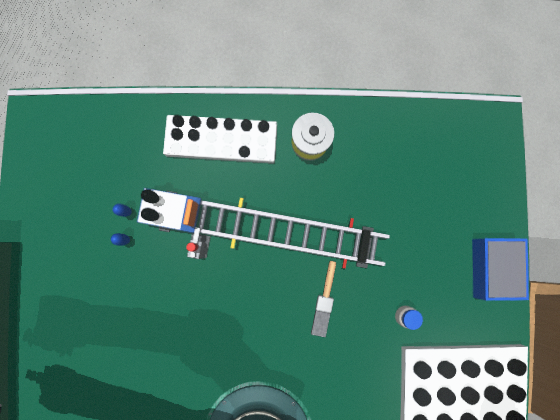

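View pics/side0.png

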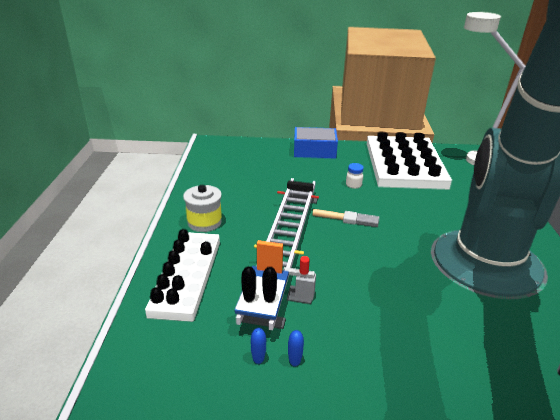

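```bash
python3 - <<'E'
import cv2,numpy as np
a=cv2.imread('pics/top0.png')[180:280,130:400]
b=cv2.imread('pics/side0.png')[170:340,220:340]
cv2.imwrite('pics/tc.png',cv2.resize(a,None,fx=2.96,fy=2.96,interpolation=cv2.INTER_CUBIC))
cv2.imwrite('pics/sc.png',cv2.resize(b,None,fx=3.5,fy=3.5,interpolation=cv2.INTER_CUBIC))
E
```

```text
(no output)
```

View pics/tc.png

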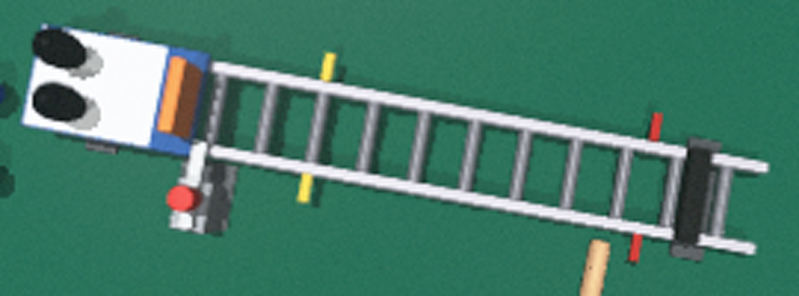

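View pics/sc.png

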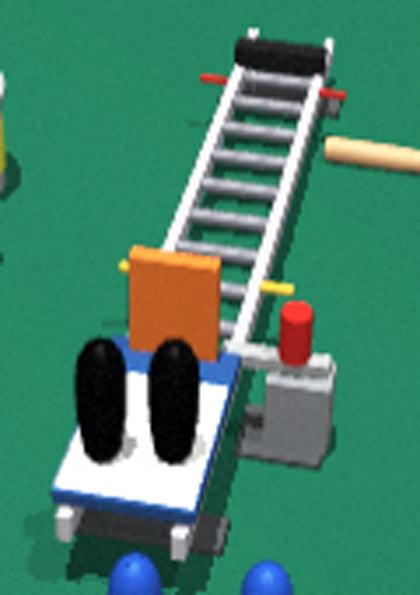

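```bash
cat > h.py <<'E'
import cv2,numpy as np,pickle
cams=pickle.load(open('cams.pkl','rb'))
def proj(c,P):
    T=np.array(c['world_to_cam']);r,_=cv2.Rodrigues(T[:3,:3])
    return cv2.projectPoints(np.array(P,float).reshape(-1,1,3),r,T[:3,3],np.array(c['intrinsics']),np.array(c['D']))[0][:,0]
def t2w(p,P):
    P=np.array(P,float).reshape(-1,3);c,s=np.cos(p[2]),np.sin(p[2])
    return np.c_[p[0]+c*P[:,0]-s*P[:,1],p[1]+s*P[:,0]+c*P[:,1],P[:,2]]
E
cat > fit.py <<'E'
from h import *
from scipy.optimize import least_squares
S=.26
pl=[(.030,S-.072,.158),(-.030,S-.072,.158),(.030,S-.060,.158),(-.030,S-.060,.158)]
bed=[(.045,S+.075,.078),(-.045,S+.075,.078),(.045,S-.075,.078),(-.045,S-.075,.078)]
kn=[(-.08,.1785,.116)]
M={'top':(bed+pl+kn+[(0,-.235,.070)],np.array([(44,26),(22,123),(210,55),(195,155),(187,60),(173,133),(174,57),(160,131),(182,197),(682,192)])/2.96+[130,180]),
 'side':(bed+pl+kn,np.array([(54,490),(193,512),(118,336),(240,352),(134,245),(221,256),(130,253),(219,263),(297,308)])/3.5+[220,170])}
f=lambda p:np.concatenate([(proj(cams[n],t2w(p,M[n][0]))-M[n][1]).ravel() for n in M])
r=least_squares(f,[.6,.05,-.15],loss='soft_l1');p=r.x;print(p);print(f(p).reshape(-1,2).round(1).tolist())
for n in M:
    q=least_squares(lambda p:(proj(cams[n],t2w(p,M[n][0]))-M[n][1]).ravel(),p).x;print(n,q)
for nm,P in dict(plate=(0,.188,.158),knob=kn[0],yel=(0,.085,.074),red=(0,-.205,.069),buf=(0,-.235,.07)).items(): print(nm,t2w(p,P).round(4))
np.save('track.npy',p)
E
python3 fit.py
```

```text
[ 0.54797739 -0.02484981 -0.16170339]
[[-0.9, -0.7], [-0.5, 1.2], [0.4, -0.4], [-1.3, 0.9], [0.0, -0.2], [-0.2, 0.4], [-0.6, -0.1], [-0.8, 0.2], [0.1, 0.9], [1.3, 0.2], [-0.9, -1.0], [0.9, -0.6], [-1.7, -1.5], [0.4, -0.6], [-0.6, -0.8], [0.2, -0.3], [-0.7, 0.0], [-0.2, 0.8], [-0.0, -0.2]]
top [ 0.54832407 -0.02542411 -0.16318736]
side [ 0.54662859 -0.02329741 -0.16459817]
plate [[0.5782 0.1607 0.158 ]]
knob [[0.4978 0.1642 0.116 ]]
yel [[0.5617 0.059  0.074 ]]
red [[ 0.515  -0.2272  0.069 ]]
buf [[ 0.5101 -0.2568  0.07  ]]
```

```bash
cat > go.py <<'E'
from h import *
from workcell import arm
import sys
from scipy.spatial.transform import Rotation as R
p=np.load('track.npy');s=arm.get_state()
Rt=R.from_quat(s['ee_rot']);P=s['position']
c,n=np.cos(p[2]),np.sin(p[2]);A=np.array([[c,-n,0],[n,c,0],[0,0,1]])
tp=A.T@(P-[p[0],p[1],0])
des=R.from_matrix(A@np.diag([-1,1,-1.]))
print('t',round(s['t'],3),'track mm',(tp*1e3).round(1),'turn',(Rt.inv()*des).as_rotvec().round(4),'F',(A.T@s['wrist_force']).round(1),'grip',round(s['grip_width'],4))
if len(sys.argv)>3:
    w=t2w(p,np.array(sys.argv[1:4],float)/1e3)[0]; print('shift tool mm',(Rt.inv().apply(w-P)*1e3).round(1))
E
python3 go.py -52 178.5 215
```

```text
t 0.1 track mm [-496.7  559.1  230.7] turn [-0.0011  0.0001 -0.077 ] F [-0.1 -0.1  0.4] grip 0.0852
shift tool mm [-472.7 -345.3   16.2]
```

```bash
python3 -m crank '[{"tx":-35,"ty":-25,"tz":0,"wz":-0.02},{"tx":-68,"ty":-50,"tz":0,"wz":-0.04},{"tx":-101,"ty":-74,"wz":-0.06},{"tx":-134,"ty":-98,"wz":-0.077},{"tx":-167,"ty":-122,"wz":-0.077},{"tx":-200,"ty":-146,"wz":-0.077},{"tx":-233,"ty":-170,"wz":-0.077},{"tx":-266,"ty":-194,"wz":-0.077},{"tx":-299,"ty":-218,"wz":-0.077},{"tx":-332,"ty":-242,"wz":-0.077},{"tx":-365,"ty":-267,"wz":-0.077},{"tx":-398,"ty":-291,"wz":-0.077},{"tx":-431,"ty":-315,"wz":-0.077},{"tx":-455,"ty":-332,"tz":8,"wz":-0.077},{"tx":-468,"ty":-342,"tz":14,"wz":-0.077},{"tx":-472.7,"ty":-345.3,"tz":16,"wz":-0.077},{"tx":-472.7,"ty":-345.3,"tz":16,"wz":-0.077},{"tx":-472.7,"ty":-345.3,"tz":16,"wz":-0.077}]' 0 30; python3 go.py -52 178.5 98
python3 - <<'E'
from workcell import arm
import cv2
a=arm.read_camera('side')['image'][150:340,200:360,::-1];b=arm.read_camera('wrist')['image'][:,:,::-1]
a=cv2.resize(a,None,fx=2.2,fy=2.2);import numpy as np
c=np.zeros((420,800,3),'uint8');c[:a.shape[0],:a.shape[1]]=a;b=cv2.resize(b,(440,330));c[:330,355:795]=b
cv2.imwrite('pics/k1.png',c)
E
```

```text
t 0.1 track mm [-496.7  559.1  230.7] turn [-0.0011  0.0001 -0.077 ] F [-0.1 -0.1  0.4] grip 0.0852
shift tool mm [-472.7 -345.1  133.2]invalid input at $[0]: expected keys tx, ty, tz, wx, wy, wz
```

View pics/k1.png

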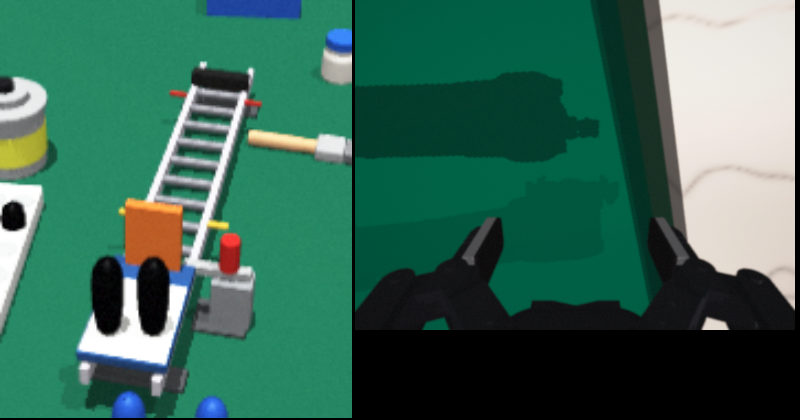

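The move was refused because every row needs all six keys, so the picture only shows the arm at its start pose. I'll resend it with all the keys.

```bash
python3 -m crank '[{"tx":-30,"ty":-22,"tz":0,"wx":0,"wy":0,"wz":-0.02},{"tx":-60,"ty":-44,"tz":0,"wx":0,"wy":0,"wz":-0.04},{"tx":-90,"ty":-66,"tz":0,"wx":0,"wy":0,"wz":-0.06},{"tx":-120,"ty":-88,"tz":0,"wx":0,"wy":0,"wz":-0.077},{"tx":-150,"ty":-110,"tz":0,"wx":0,"wy":0,"wz":-0.077},{"tx":-180,"ty":-132,"tz":0,"wx":0,"wy":0,"wz":-0.077},{"tx":-210,"ty":-154,"tz":0,"wx":0,"wy":0,"wz":-0.077},{"tx":-240,"ty":-176,"tz":0,"wx":0,"wy":0,"wz":-0.077},{"tx":-270,"ty":-198,"tz":0,"wx":0,"wy":0,"wz":-0.077},{"tx":-300,"ty":-220,"tz":0,"wx":0,"wy":0,"wz":-0.077},{"tx":-330,"ty":-242,"tz":0,"wx":0,"wy":0,"wz":-0.077},{"tx":-360,"ty":-264,"tz":0,"wx":0,"wy":0,"wz":-0.077},{"tx":-390,"ty":-286,"tz":0,"wx":0,"wy":0,"wz":-0.077},{"tx":-420,"ty":-308,"tz":0,"wx":0,"wy":0,"wz":-0.077},{"tx":-446,"ty":-327,"tz":5,"wx":0,"wy":0,"wz":-0.077},{"tx":-464,"ty":-339,"tz":12,"wx":0,"wy":0,"wz":-0.077},{"tx":-472.7,"ty":-345.2,"tz":16,"wx":0,"wy":0,"wz":-0.077},{"tx":-472.7,"ty":-345.2,"tz":16,"wx":0,"wy":0,"wz":-0.077},{"tx":-472.7,"ty":-345.2,"tz":16,"wx":0,"wy":0,"wz":-0.077}]' 0 30; python3 go.py -52 178.5 98
python3 - <<'E'
from workcell import arm
import cv2
a=arm.read_camera('side')['image'][100:340,180:380,::-1];b=arm.read_camera('top')['image'][160:280,120:280,::-1]
a=cv2.resize(a,None,fx=2,fy=2);import numpy as np
c=np.zeros((480,800,3),'uint8');c[:a.shape[0],:a.shape[1]]=a;b=cv2.resize(b,(400,300));c[:300,400:800]=b
cv2.imwrite('pics/k2.png',c)
E
```

```text
t: 1.78
position: [0.525, 0.1603, 0.2149]
ee_rot: [0.081, 0.997, -0.0, -0.0]
wrist_force: [0.2, 0.6, -0.0]
grip_width: -0.0
t 1.783 track mm [-52.5 179.  214.9] turn [-0.001  -0.0009 -0.0002] F [ 0.1  0.6 -0. ] grip -0.0
shift tool mm [ -0.6  -0.4 116.9]
```

View pics/k2.png

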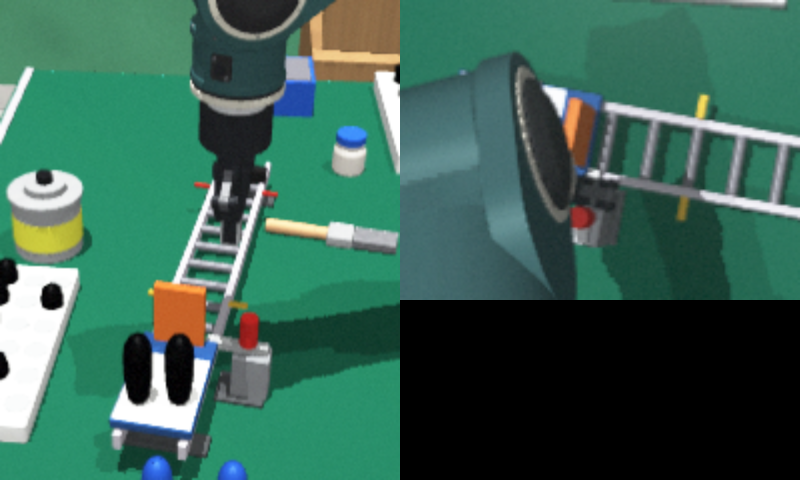

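Both moves worked and the fingers are shut. In the side picture the fingertip is at about (295,220) full-frame, and the knob and plate look clear. I'll descend to just above knob height and check the gap.

```bash
python3 -m crank '[{"tx":0,"ty":0,"tz":20,"wx":0,"wy":0,"wz":0},{"tx":0,"ty":0,"tz":45,"wx":0,"wy":0,"wz":0},{"tx":0,"ty":0,"tz":70,"wx":0,"wy":0,"wz":0},{"tx":-0.5,"ty":0,"tz":87,"wx":0,"wy":0,"wz":0},{"tx":-0.5,"ty":0,"tz":94,"wx":0,"wy":0,"wz":0},{"tx":-0.5,"ty":0,"tz":94,"wx":0,"wy":0,"wz":0}]'; python3 go.py -52 178.5 98
python3 - <<'E'
from workcell import arm
import cv2
from h import *
c=arm.read_camera('side');P=arm.get_state()['position'];p=np.load('track.npy')
u=proj(c,[P,*t2w(p,[-.08,.1785,.116])])
a=c['image'][190:300,240:360,::-1].copy()
a=cv2.resize(a,None,fx=5,fy=5,interpolation=cv2.INTER_CUBIC)
for q in u: cv2.circle(a,tuple(int(v) for v in (q-[240,190])*5),3,(255,255,0),-1)
cv2.imwrite('pics/k3.png',a)
E
```

```text
t: 2.38
position: [0.5241, 0.1619, 0.1204]
ee_rot: [0.079, 0.997, -0.0, -0.001]
wrist_force: [0.4, -0.0, 0.6]
grip_width: 0.0003
t 2.383 track mm [-53.6 180.5 120.4] turn [-0.0011 -0.0021  0.0031] F [0.4 0.  0.6] grip 0.0003
shift tool mm [-1.6 -2.  22.4]
```

View pics/k3.png

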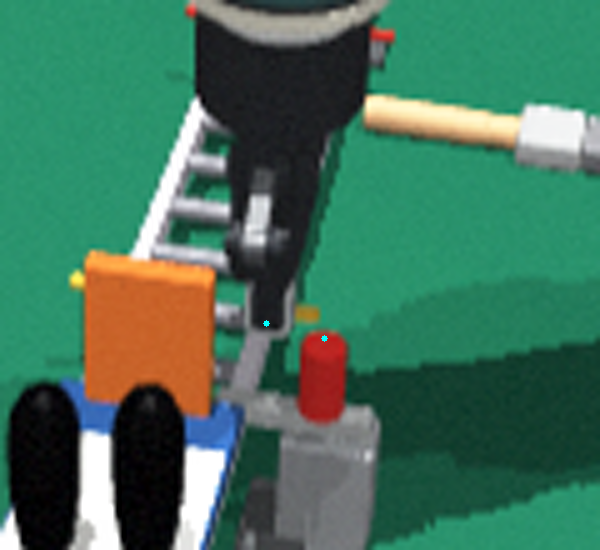

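The dots for the TCP and the knob top land on their features: the tip at crop (266,323) and the knob top at (324,338). So calibration is good to about 1 mm, and the finger sits in the gap. Next I lower it to 97 mm and prepare the tracker.

```bash
python3 -m crank '[{"tx":-0.5,"ty":-1,"tz":10,"wx":0,"wy":0,"wz":0},{"tx":-1,"ty":-2,"tz":20,"wx":0,"wy":0,"wz":0.002},{"tx":-1,"ty":-2,"tz":23.5,"wx":0,"wy":0,"wz":0.002},{"tx":-1,"ty":-2,"tz":23.5,"wx":0,"wy":0,"wz":0.002}]'
cat > trk.py <<'E'
# measure shuttle origin y (mm) from the orange plate's top edge in the side view
from h import *
from workcell import arm
from scipy.optimize import brentq
import sys,json,os
p=np.load('track.npy');F='trk.json'
def row(c,y): 
    s=.26-y; z=.158-.024*s
    return proj(c,t2w(p,[(0,y-.072,z)]))[0]
def meas():
    t=arm.get_state()['t'];c=arm.read_camera('side');I=c['image'].astype(int)
    m=((I[...,0]>120)&(I[...,0]-I[...,1]>60)&(I[...,1]-I[...,2]>20)).astype(np.uint8)
    n,l,st,_=cv2.connectedComponentsWithStats(m);k=1+np.argmax(st[1:,4]);x,y,w,h,a=st[k]
    xs=range(x+w//4,x+w-w//4);v=[]
    for q in xs:
        r=np.argmax(l[:,q]==k);d=(I[...,0]-I[...,1])[r-3:r+3,q].astype(float)  # subpixel by area
        v.append(r+3-np.clip(d/max(d[-1],1),0,1).sum())
    return c,t,np.mean(v),(x,y,w,h,a)
L=json.load(open(F)) if os.path.exists(F) else dict(off=None,log=[])
for i in range(int(sys.argv[1])):
    c,t,v,b=meas()
    if L['off'] is None: L['off']=v-row(c,.26)[1]
    y=brentq(lambda y:row(c,y)[1]-(v-L['off']),-.25,.35);L['log'].append((t,y*1e3));print(round(t,3),'origin y',round(y*1e3,1),'row',round(v,2),b)
json.dump(L,open(F,'w'))
E
python3 trk.py 2; cat trk.json|cut -c1-40;python3 go.py -52 178.5 98
```

```text
t: 2.77
position: [0.5251, 0.1595, 0.0973]
ee_rot: [0.08, 0.997, -0.0, -0.001]
wrist_force: [-0.2, 0.0, 0.1]
grip_width: 0.0001
2.767 origin y 260.0 row 241.9 (np.int32(257), np.int32(240), np.int32(26), np.int32(33), np.int32(707))
2.817 origin y 260.0 row 241.9 (np.int32(257), np.int32(240), np.int32(26), np.int32(33), np.int32(707))
{"off": 0.8861744203840374, "log": [[2.7
t 2.867 track mm [-51.8 178.5  98.2] turn [-0.0004 -0.0008  0.0006] F [-0.4  0.2 -0.4] grip 0.0003
shift tool mm [ 0.2 -0.   0.2]
```

```bash
python3 -m crank '[{"tx":8,"ty":0,"tz":0,"wx":0,"wy":0,"wz":0},{"tx":16,"ty":0,"tz":0,"wx":0,"wy":0,"wz":0},{"tx":24,"ty":0,"tz":0,"wx":0,"wy":0,"wz":0},{"tx":31,"ty":0,"tz":0,"wx":0,"wy":0,"wz":0},{"tx":31,"ty":-2,"tz":0,"wx":0,"wy":0,"wz":0},{"tx":29,"ty":-17,"tz":0,"wx":0,"wy":0,"wz":0},{"tx":27,"ty":-47,"tz":-4,"wx":0,"wy":0,"wz":0},{"tx":20,"ty":-80,"tz":-8,"wx":0,"wy":0,"wz":0},{"tx":4,"ty":-114,"tz":-12,"wx":0,"wy":0,"wz":0},{"tx":-20,"ty":-144,"tz":-16,"wx":0,"wy":0,"wz":0},{"tx":-41,"ty":-168,"tz":-20,"wx":0,"wy":0,"wz":0},{"tx":-52,"ty":-178.5,"tz":-22,"wx":0,"wy":0,"wz":0}]'
python3 trk.py 2; python3 go.py
```

```text
t: 3.87
position: [0.5495, -0.0291, 0.121]
ee_rot: [0.082, 0.997, -0.001, 0.0]
wrist_force: [-1.2, -0.1, -1.0]
grip_width: 0.0002
3.867 origin y 210.4 row 230.0 (np.int32(262), np.int32(229), np.int32(25), np.int32(31), np.int32(644))
3.917 origin y 205.3 row 228.83 (np.int32(262), np.int32(228), np.int32(26), np.int32(31), np.int32(637))
t 3.967 track mm [  1.7  -2.4 120.6] turn [-0.001   0.0003 -0.003 ] F [-0.8  1.4  0.7] grip 0.0001
```

```bash
python3 -m crank '[{"tx":1.5,"ty":0,"tz":0,"wx":0,"wy":0,"wz":0.0},{"tx":1.5,"ty":0,"tz":0,"wx":0,"wy":0,"wz":0.0}]'
python3 trk.py 4; python3 go.py; python3 - <<'E'
import json,numpy as np
from scipy.optimize import least_squares
L=np.array(json.load(open('trk.json'))['log'][2:])
def Y(q,t):
    u=np.maximum(t-q[0],0);return 260-q[1]*(u-q[2]*(1-np.exp(-u/q[2])))
r=least_squares(lambda q:np.r_[(Y(q,L[:,0])-L[:,1]),(q[1]-165)/20,(q[2]-.75)/.1],[3.1,165,.75]);q=r.x;print(q,r.fun.round(1))
for t in np.arange(L[-1,0],L[-1,0]+1.6,1/12): print(round(t,3),(Y(q,t)).round(1),round((Y(q,t)-Y(q,t+.01))*100,0))
E
```

```text
t: 4.13
position: [0.5471, -0.0265, 0.1203]
ee_rot: [0.082, 0.997, -0.0, -0.0]
wrist_force: [-0.3, 0.4, -0.2]
grip_width: 0.0
4.133 origin y 180.9 row 223.35 (np.int32(265), np.int32(222), np.int32(25), np.int32(31), np.int32(605))
4.183 origin y 174.4 row 221.9 (np.int32(265), np.int32(221), np.int32(25), np.int32(30), np.int32(591))
4.233 origin y 168.8 row 220.7 (np.int32(266), np.int32(219), np.int32(25), np.int32(31), np.int32(591))
4.283 origin y 161.8 row 219.18 (np.int32(266), np.int32(218), np.int32(25), np.int32(30), np.int32(576))
t 4.333 track mm [ -0.2  -1.5 120.5] turn [-0.0008 -0.     -0.0016] F [-1.1  1.2 -0.1] grip -0.0001
[  3.05477083 158.74418944   0.7658963 ] [ 0.2  0.  -0.3  0.2 -0.4  0.3 -0.3  0.2]
4.283 162.1 127.0
4.367 151.4 130.0
4.45 140.4 133.0
4.533 129.2 136.0
4.617 117.8 138.0
4.7 106.2 140.0
4.783 94.5 142.0
4.867 82.5 144.0
4.95 70.5 145.0
5.033 58.3 147.0
5.117 46.0 148.0
5.2 33.7 149.0
5.283 21.2 150.0
5.367 8.6 151.0
5.45 -4.0 152.0
5.533 -16.7 153.0
5.617 -29.4 153.0
5.7 -42.2 154.0
5.783 -55.0 154.0
5.867 -67.9 155.0
```

```bash
python3 -m crank '[{"tx":0,"ty":0,"tz":0,"wx":0,"wy":0,"wz":0.0},{"tx":0,"ty":0,"tz":0,"wx":0,"wy":0,"wz":0.0}]' >/dev/null
python3 trk.py 2; python3 go.py; python3 - <<'E'
import json,numpy as np
from scipy.optimize import least_squares
L=np.array(json.load(open('trk.json'))['log'][2:])
def Y(q,t):
    u=np.maximum(t-q[0],0);return 260-q[1]*(u-q[2]*(1-np.exp(-u/q[2])))
r=least_squares(lambda q:np.r_[(Y(q,L[:,0])-L[:,1]),(q[1]-165)/20,(q[2]-.75)/.1],[3.1,165,.75]);q=r.x;print(q,r.fun.round(1))
t0=L[-1,0]+.05
for j in range(14): t=t0+j/12;print(j,round(t,3),(Y(q,t)-87).round(1),round((Y(q,t)-Y(q,t+.01))*100,0))
E
```

```text
4.5 origin y 132.9 row 213.09 (np.int32(269), np.int32(212), np.int32(24), np.int32(30), np.int32(560))
4.55 origin y 126.7 row 211.83 (np.int32(270), np.int32(210), np.int32(24), np.int32(30), np.int32(549))
t 4.6 track mm [ -0.3  -1.3 120.5] turn [-0.0008 -0.0001 -0.0013] F [ 0.8  0.9 -0.7] grip 0.0001
[  3.05935874 160.4178736    0.769393  ] [ 0.3  0.1 -0.4  0.1 -0.6  0.1  0.5 -0.2 -0.2  0.2]
0 4.6 32.6 139.0
1 4.683 21.0 141.0
2 4.767 9.1 143.0
3 4.85 -2.9 145.0
4 4.933 -15.0 146.0
5 5.017 -27.3 148.0
6 5.1 -39.6 149.0
7 5.183 -52.1 150.0
8 5.267 -64.7 151.0
9 5.35 -77.3 152.0
10 5.433 -90.0 153.0
11 5.517 -102.8 154.0
12 5.6 -115.7 155.0
13 5.683 -128.6 155.0
```

```bash
python3 -m crank '[{"tx":0,"ty":-2,"tz":0,"wx":0,"wy":0,"wz":0},{"tx":0,"ty":-7,"tz":0,"wx":0,"wy":0,"wz":0},{"tx":0,"ty":-14.5,"tz":0,"wx":0,"wy":0,"wz":0},{"tx":0,"ty":-23.5,"tz":0,"wx":0,"wy":0,"wz":0},{"tx":0,"ty":-33.7,"tz":0,"wx":0,"wy":0,"wz":0},{"tx":0,"ty":-44.2,"tz":0,"wx":0,"wy":0,"wz":0},{"tx":0,"ty":-54.7,"tz":0,"wx":0,"wy":0,"wz":0},{"tx":0,"ty":-65.2,"tz":0,"wx":0,"wy":0,"wz":0},{"tx":0,"ty":-75.7,"tz":0,"wx":0,"wy":0,"wz":0},{"tx":0,"ty":-86.2,"tz":0,"wx":0,"wy":0,"wz":0},{"tx":0,"ty":-96.7,"tz":0,"wx":0,"wy":0,"wz":0},{"tx":0,"ty":-106.2,"tz":0,"wx":0,"wy":0,"wz":0},{"tx":0,"ty":-114.6,"tz":0,"wx":0,"wy":0,"wz":0},{"tx":0,"ty":-122,"tz":0,"wx":0,"wy":0,"wz":0},{"tx":0,"ty":-128.3,"tz":0,"wx":0,"wy":0,"wz":0},{"tx":0,"ty":-133.4,"tz":0,"wx":0,"wy":0,"wz":0},{"tx":0,"ty":-137.4,"tz":0,"wx":0,"wy":0,"wz":0},{"tx":0,"ty":-140.3,"tz":0,"wx":0,"wy":0,"wz":0},{"tx":0,"ty":-142.1,"tz":0,"wx":0,"wy":0,"wz":0},{"tx":0,"ty":-142.8,"tz":0,"wx":0,"wy":0,"wz":0}]'
python3 trk.py 3; python3 go.py
python3 - <<'E'
from workcell import arm
import cv2,numpy as np
a=arm.read_camera('side')['image'][100:300,200:400,::-1]
cv2.imwrite('pics/c1.png',cv2.resize(a,None,fx=2.9,fy=2.9,interpolation=cv2.INTER_CUBIC))
E
```

```text
t: 6.27
position: [0.5243, -0.167, 0.1206]
ee_rot: [0.081, 0.997, -0.0, -0.0]
wrist_force: [0.1, 0.3, -0.9]
grip_width: 0.0006
6.267 origin y -59.7 row 178.15 (np.int32(283), np.int32(177), np.int32(22), np.int32(27), np.int32(394))
6.317 origin y -59.7 row 178.14 (np.int32(283), np.int32(177), np.int32(22), np.int32(27), np.int32(389))
6.367 origin y -59.3 row 178.2 (np.int32(283), np.int32(177), np.int32(22), np.int32(27), np.int32(397))
t 6.417 track mm [  -0.4 -143.8  120.6] turn [-0.0007 -0.     -0.0009] F [-0.4  0.2 -0.5] grip 0.0001
```

View pics/c1.png

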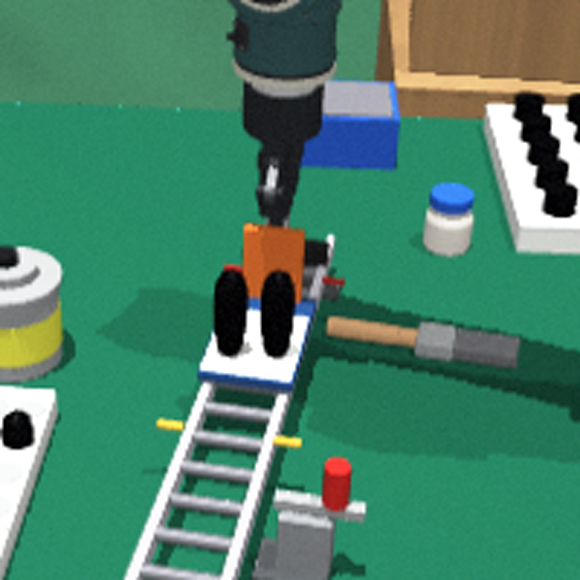

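The shuttle is standing against the finger at origin y of about -59 mm, so its front edge is about 70 mm short of the red line. Both caps are upright. I'll hold for 1.5 s and check again.

```bash
python3 -m crank '[{"tx":0,"ty":0,"tz":0,"wx":0,"wy":0,"wz":0},{"tx":0,"ty":0,"tz":0,"wx":0,"wy":0,"wz":0},{"tx":0,"ty":0,"tz":0,"wx":0,"wy":0,"wz":0},{"tx":0,"ty":0,"tz":0,"wx":0,"wy":0,"wz":0},{"tx":0,"ty":0,"tz":0,"wx":0,"wy":0,"wz":0},{"tx":0,"ty":0,"tz":0,"wx":0,"wy":0,"wz":0},{"tx":0,"ty":0,"tz":0,"wx":0,"wy":0,"wz":0},{"tx":0,"ty":0,"tz":0,"wx":0,"wy":0,"wz":0},{"tx":0,"ty":0,"tz":0,"wx":0,"wy":0,"wz":0},{"tx":0,"ty":0,"tz":0,"wx":0,"wy":0,"wz":0},{"tx":0,"ty":0,"tz":0,"wx":0,"wy":0,"wz":0},{"tx":0,"ty":0,"tz":0,"wx":0,"wy":0,"wz":0},{"tx":0,"ty":0,"tz":0,"wx":0,"wy":0,"wz":0},{"tx":0,"ty":0,"tz":0,"wx":0,"wy":0,"wz":0},{"tx":0,"ty":0,"tz":0,"wx":0,"wy":0,"wz":0},{"tx":0,"ty":0,"tz":0,"wx":0,"wy":0,"wz":0},{"tx":0,"ty":0,"tz":0,"wx":0,"wy":0,"wz":0},{"tx":0,"ty":0,"tz":0,"wx":0,"wy":0,"wz":0}]'
python3 trk.py 1; python3 go.py
```

```text
t: 7.97
position: [0.5244, -0.1666, 0.1206]
ee_rot: [0.081, 0.997, -0.0, -0.0]
wrist_force: [-0.2, -0.0, -0.9]
grip_width: -0.0002
7.967 origin y -59.3 row 178.21 (np.int32(283), np.int32(177), np.int32(22), np.int32(27), np.int32(393))
t 8.017 track mm [  -0.4 -143.7  120.6] turn [-0.0006 -0.     -0.0008] F [-0.8 -0.1 -0.2] grip -0.0001
```

```bash
python3 -m crank '[{"tx":0,"ty":-1,"tz":0,"wx":0,"wy":0,"wz":0},{"tx":0,"ty":-3,"tz":0,"wx":0,"wy":0,"wz":0},{"tx":0,"ty":-6,"tz":0,"wx":0,"wy":0,"wz":0},{"tx":0,"ty":-10,"tz":0,"wx":0,"wy":0,"wz":0},{"tx":0,"ty":-14.5,"tz":0,"wx":0,"wy":0,"wz":0},{"tx":0,"ty":-19,"tz":0,"wx":0,"wy":0,"wz":0},{"tx":0,"ty":-23.5,"tz":0,"wx":0,"wy":0,"wz":0},{"tx":0,"ty":-28,"tz":0,"wx":0,"wy":0,"wz":0},{"tx":0,"ty":-32.5,"tz":0,"wx":0,"wy":0,"wz":0},{"tx":0,"ty":-37,"tz":0,"wx":0,"wy":0,"wz":0},{"tx":0,"ty":-41.5,"tz":0,"wx":0,"wy":0,"wz":0},{"tx":0,"ty":-46,"tz":0,"wx":0,"wy":0,"wz":0},{"tx":0,"ty":-50.5,"tz":0,"wx":0,"wy":0,"wz":0},{"tx":0,"ty":-55,"tz":0,"wx":0,"wy":0,"wz":0},{"tx":0,"ty":-59,"tz":0,"wx":0,"wy":0,"wz":0},{"tx":0,"ty":-62.5,"tz":0,"wx":0,"wy":0,"wz":0},{"tx":0,"ty":-65.5,"tz":0,"wx":0,"wy":0,"wz":0},{"tx":0,"ty":-68,"tz":0,"wx":0,"wy":0,"wz":0},{"tx":0,"ty":-69.5,"tz":0,"wx":0,"wy":0,"wz":0},{"tx":0,"ty":-70,"tz":0,"wx":0,"wy":0,"wz":0}]'
python3 trk.py 1; python3 go.py
```

```text
t: 9.68
position: [0.513, -0.2359, 0.1206]
ee_rot: [0.081, 0.997, -0.0, -0.0]
wrist_force: [0.3, -0.0, 0.3]
grip_width: 0.0001
9.683 origin y -129.4 row 167.47 (np.int32(288), np.int32(166), np.int32(21), np.int32(26), np.int32(343))
t 9.733 track mm [  -0.5 -213.9  120.6] turn [-0.0006 -0.0001 -0.001 ] F [-0.  -0.2 -0.3] grip 0.0
```

```bash
python3 -m crank '[{"tx":0,"ty":-0.5,"tz":0,"wx":0,"wy":0,"wz":0},{"tx":0,"ty":-1.5,"tz":0,"wx":0,"wy":0,"wz":0},{"tx":0,"ty":-3,"tz":0,"wx":0,"wy":0,"wz":0},{"tx":0,"ty":-5,"tz":0,"wx":0,"wy":0,"wz":0},{"tx":0,"ty":-7,"tz":0,"wx":0,"wy":0,"wz":0},{"tx":0,"ty":-9,"tz":0,"wx":0,"wy":0,"wz":0},{"tx":0,"ty":-11,"tz":0,"wx":0,"wy":0,"wz":0},{"tx":0,"ty":-13,"tz":0,"wx":0,"wy":0,"wz":0},{"tx":0,"ty":-15,"tz":0,"wx":0,"wy":0,"wz":0},{"tx":0,"ty":-17,"tz":0,"wx":0,"wy":0,"wz":0},{"tx":0,"ty":-18.5,"tz":0,"wx":0,"wy":0,"wz":0},{"tx":0,"ty":-20,"tz":0,"wx":0,"wy":0,"wz":0},{"tx":0,"ty":-21.2,"tz":0,"wx":0,"wy":0,"wz":0},{"tx":0,"ty":-22.2,"tz":0,"wx":0,"wy":0,"wz":0},{"tx":0,"ty":-23.2,"tz":0,"wx":0,"wy":0,"wz":0},{"tx":0,"ty":-24.2,"tz":0,"wx":0,"wy":0,"wz":0},{"tx":0,"ty":-25.2,"tz":0,"wx":0,"wy":0,"wz":0},{"tx":0,"ty":-26.2,"tz":0,"wx":0,"wy":0,"wz":0},{"tx":0,"ty":-27.2,"tz":0,"wx":0,"wy":0,"wz":0},{"tx":0,"ty":-28,"tz":0,"wx":0,"wy":0,"wz":0}]' >/dev/null
python3 -m crank '[{"tx":0,"ty":-0.8,"tz":0,"wx":0,"wy":0,"wz":0},{"tx":0,"ty":-1.6,"tz":0,"wx":0,"wy":0,"wz":0},{"tx":0,"ty":-2.4,"tz":0,"wx":0,"wy":0,"wz":0},{"tx":0,"ty":-3.2,"tz":0,"wx":0,"wy":0,"wz":0},{"tx":0,"ty":-4,"tz":0,"wx":0,"wy":0,"wz":0},{"tx":0,"ty":-4.8,"tz":0,"wx":0,"wy":0,"wz":0},{"tx":0,"ty":-5.6,"tz":0,"wx":0,"wy":0,"wz":0},{"tx":0,"ty":-6.4,"tz":0,"wx":0,"wy":0,"wz":0},{"tx":0,"ty":-7.2,"tz":0,"wx":0,"wy":0,"wz":0},{"tx":0,"ty":-8,"tz":0,"wx":0,"wy":0,"wz":0},{"tx":0,"ty":-8.8,"tz":0,"wx":0,"wy":0,"wz":0},{"tx":0,"ty":-9.6,"tz":0,"wx":0,"wy":0,"wz":0},{"tx":0,"ty":-10.4,"tz":0,"wx":0,"wy":0,"wz":0}]'
python3 trk.py 1; python3 go.py
python3 - <<'E'
from workcell import arm
import cv2
a=arm.read_camera('side')['image'][120:260,220:360,::-1]
cv2.imwrite('pics/e1.png',cv2.resize(a,None,fx=4,fy=4,interpolation=cv2.INTER_CUBIC))
E
```

```text
t: 12.48
position: [0.5068, -0.274, 0.1207]
ee_rot: [0.081, 0.997, -0.0, -0.0]
wrist_force: [0.0, 0.3, -0.4]
grip_width: 0.0003
12.483 origin y -159.0 row 163.19 (np.int32(290), np.int32(162), np.int32(20), np.int32(26), np.int32(328))
t 12.533 track mm [  -0.6 -252.7  120.7] turn [-0.0007 -0.     -0.0012] F [-0.3  0.7 -0.4] grip 0.0001
```

View pics/e1.png

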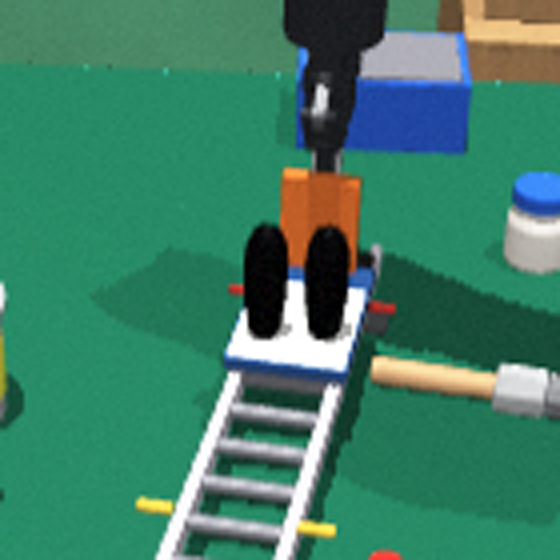

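The shuttle rests on the buffer at y of about -159 mm. The finger is about 8 mm clear and both caps are standing. I'll withdraw forwards and up.

```bash
python3 -m crank '[{"tx":0,"ty":-4,"tz":0,"wx":0,"wy":0,"wz":0},{"tx":0,"ty":-12,"tz":0,"wx":0,"wy":0,"wz":0},{"tx":0,"ty":-22,"tz":0,"wx":0,"wy":0,"wz":0},{"tx":0,"ty":-32,"tz":-5,"wx":0,"wy":0,"wz":0},{"tx":0,"ty":-40,"tz":-15,"wx":0,"wy":0,"wz":0},{"tx":0,"ty":-46,"tz":-30,"wx":0,"wy":0,"wz":0},{"tx":0,"ty":-50,"tz":-50,"wx":0,"wy":0,"wz":0},{"tx":0,"ty":-50,"tz":-70,"wx":0,"wy":0,"wz":0},{"tx":0,"ty":-50,"tz":-85,"wx":0,"wy":0,"wz":0},{"tx":0,"ty":-50,"tz":-95,"wx":0,"wy":0,"wz":0},{"tx":0,"ty":-50,"tz":-100,"wx":0,"wy":0,"wz":0},{"tx":0,"ty":-50,"tz":-100,"wx":0,"wy":0,"wz":0},{"tx":0,"ty":-50,"tz":-100,"wx":0,"wy":0,"wz":0},{"tx":0,"ty":-50,"tz":-100,"wx":0,"wy":0,"wz":0}]'
python3 trk.py 1; python3 go.py
python3 - <<'E'
from workcell import arm
import cv2
cv2.imwrite('pics/f1.png',arm.read_camera('side')['image'][:,:,::-1])
E
```

```text
t: 13.75
position: [0.4983, -0.3231, 0.2198]
ee_rot: [0.081, 0.997, -0.0, -0.001]
wrist_force: [0.2, 0.7, -0.3]
grip_width: -0.0002
13.75 origin y -159.2 row 163.15 (np.int32(290), np.int32(162), np.int32(20), np.int32(26), np.int32(333))
t 13.8 track mm [  -1.  -302.4  219.8] turn [-0.0004 -0.0015 -0.0012] F [ 0.1  0.6 -0.4] grip 0.0
```

View pics/f1.png

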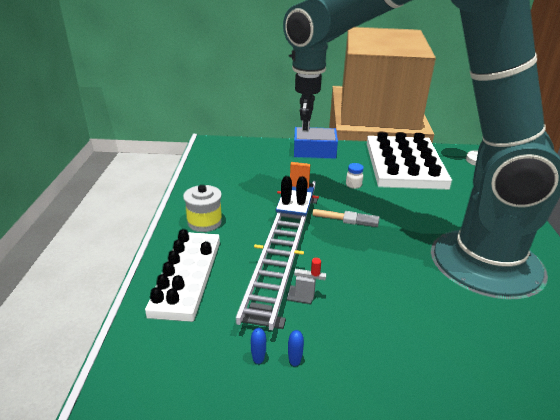

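The last picture shows the shuttle on the buffer with both caps upright at about (286,190) and (301,190). The gripper is clear, and the pot, tray, jar, brush and blue look-alikes are where they were.

```bash
python3 -c "
from workcell import arm
print(arm.close_job())"
```

```text
the job is handed in; nothing more can be done
None
```

The job is done and handed in at about 14 s on the robot's clock; no verdict was reported.

- **Release and run:** I pulled the bolt knob back with the shut fingers. The shuttle ran untouched past the yellow line at about 0.13 m/s.
- **Catch and hold:** One finger, moving slightly slower than the shuttle, met the orange plate. I slowed it at a planned 0.16 m/s² and stopped it at track y ≈ -59 mm, about 70 mm short of the red line. It stood there for about 1.7 s with no measurable movement.
- **Easing down:** I let it down to the buffer behind the finger, at about 10 mm/s for the last stretch, then moved the arm clear.

**Last checks:** The camera puts the shuttle at y ≈ -159 mm against a nominal -160 mm, so it is resting on the buffer. Both caps are upright, the bystanders look unmoved, and the wrist force is at noise level. I checked the caps only in still pictures, so a very small rock at first contact could have gone unseen. The first move command was refused for missing keys and moved nothing.

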